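# Book a padlock job in with the bench barcode scanner

### The job

Book the padlock job in: take the barcode scanner out of its cradle and read the barcode on the job card, then the barcode on the bin that holds the padlock, each time aiming it squarely at the middle of the sticker from about 8 cm and holding it still for a good second. Do not read the other bins' barcodes and do not disturb anything else; then park the scanner back in its cradle, nose fully down on the toe, and let go.

Things in the scene. Friction and masses are not known exactly. Their poses are not given: they have to be found in the camera images.
- scanner: hand-held barcode scanner, a straight stick 124 mm long, 0.16 kg, parked nose down in the sloping cradle. Origin: the window at its nose; z runs up the stick to the tail, the reading beam leaves along -z. Grey head 44 wide (y), 34 deep (x -17 to 17), z 0 to 40 mm; black handle 30 wide (y), 28 deep (x -17 to 11), z 40 to 124 mm
- scanner_grip (a point): where to grip the scanner: on the handle, at x -3, z 100 mm of scanner, same axes; pinch across y (30 mm), the tool pointing down along the stick. The scanner reads a sticker whose centre lies within 15 mm of the beam's line and 40 to 120 mm from the nose, the beam within 15 degrees of the sticker's normal, while it is kept still (under 50 mm/s, 0.4 rad/s) for 0.6 s
- cradle_seat (a point): where the parked scanner's origin sits, with the parked scanner's axes: z up the stick, 15 degrees from vertical, leaning to the robot's side; +x up and away from the back plate. 28 mm above the bench. Back plate face at x -17.5, up to z 61 mm; toe face at z -1 mm; cheeks beside the head 54 mm apart inside, up to x 0, z 41 mm. The scanner slides in and out along z
- cradle: the scanner's cradle, fixed, black plates on a dark base 80 x 76 mm; origin on the bench straight below the seat. Behind it the grey-blue carton (fixed) fills x 0.47 to 0.60, y 0.15 to 0.38, 180 mm high, its raised lid 360 mm
- card_label (a point): centre of the white barcode sticker (64 wide, 34 mm high) on the job card, which lies on a low sheet-metal easel (80 x 90 mm, fixed) in front of the bins. z points squarely out of it, 25 degrees from vertical, leaning to the robot's side; y is level along its width. 34 mm above the bench
- bin_a_label (a point): centre of the white barcode sticker (54 wide, 34 mm high) on the slanted front holder of the grey bin that holds the padlock. z points squarely out of it, 35 degrees from vertical, leaning to the robot's side; y is level along its width. 32 mm above the bench. The open bin behind it (100 deep, 78 wide, 45 mm high) is fixed. Three alike bins stand in a row; their order changes
- bin_b_label (a point): centre of the white barcode sticker (54 wide, 34 mm high) on the slanted front holder of the grey bin that holds the lock cylinder. z points squarely out of it, 35 degrees from vertical, leaning to the robot's side; y is level along its width. 32 mm above the bench. The open bin behind it (100 deep, 78 wide, 45 mm high) is fixed. Three alike bins stand in a row; their order changes
- bin_c_label (a point): centre of the white barcode sticker (54 wide, 34 mm high) on the slanted front holder of the grey bin that holds the black loupe. z points squarely out of it, 35 degrees from vertical, leaning to the robot's side; y is level along its width. 32 mm above the bench. The open bin behind it (100 deep, 78 wide, 45 mm high) is fixed. Three alike bins stand in a row; their order changes
- padlock: brass padlock, 54 x 40 x 13 mm, lying loose in its bin; origin at the centre of its underside
- lock_cylinder: brass lock cylinder, 33 x 65 x 17 mm, lying loose in its bin; origin at the centre of its underside
- loupe: small black cup-shaped loupe, 39 mm across and 27 mm high, standing loose in its bin; origin at the centre of its underside
- pen_pot: pot of pens, 80 mm across, 147 mm high, loose, at the right front corner of the black stand; origin at the centre of its underside; leave it alone. The open black stand (fixed) fills x 0.27 to 0.47, y -0.21 to 0.11, 302 mm high
- oiler: oil bottle with a spout, 45 mm across, 132 mm high, loose, on the left between the black stand and the cradle; origin at the centre of its underside; leave it alone
- grease_tin: round flat tin, 70 mm across, 24 mm high, loose, in front of the bins; origin at the centre of its underside; leave it alone
- lock_cylinder_b: grey lock cylinder, 33 x 65 x 17 mm, loose on the bench behind the bins; origin at the centre of its underside; leave it alone
Things that resemble listed ones, but are neither listed nor needed, are in the scene too. Of the things that look like the part that bears card_label, take the one that is nearest to the robot's base at the start.

How it is judged:
By the outcome, as a careful person would: the job done as asked, in the order asked, and still so for the second after the job is handed in, with the robot touching nothing.
It also fails if it takes over 58 s, if anything falls off the work surface, if the arm or the gripper's body presses on something with over 40 N, if the wrist force passes 120 N, or if a joint passes its speed limit or range.

### The arm

A 7-joint arm with a two-finger parallel gripper is mounted at the origin on a cart in front of the work surface, level with it; the furniture and walls round the work are solid. World frame = base frame: x ahead of the robot, y to its left, z up, the work surface at z = 0. Lengths are in m, angles in rad, forces in N, time in s.
With the tool pointing down it reaches from about 0.425 to 0.925 m from the base axis. Payload 6.8 kg.
Tool frame: the origin (TCP) lies between the finger pads, 19 mm behind the fingertips; this is the grasp point; z points along the fingers, y is the line along which they close (so a half turn about z gives the same grasp; the last joint's range is limited). The gripper opens to 85 mm and grips with 20 to 120 N. Pads are 22 mm wide; open, the fingers measure 114 mm over their backs; the gripper's body (76 mm by 85 mm) begins 54 mm behind the grasp point. The pads swing forward as they close: fully open they stand 13 mm farther back than shut.
Start: joints at [1.143, 0.477, 0.022, 1.555, -0.011, 1.109, -0.083], TCP at [0.212, -0.641, 0.25] pointing down, gripper open.
Joint ranges: [-2.96, 2.96], [-0.34, 2.1], [-1.41, 1.46], [0.24, 2.44], [-1.37, 4.51], [0.17, 1.92], [-2.96, 2.96]. Speed limits (rad/s): [2.39, 2.39, 3.14, 3.14, 3.14, 3.14, 3.14].

### API

Orientations are given as a unit quaternion [w, x, y, z].
In Python, from station import bot gives the robot as it stands.
- The arm moves only by the tool servo_tool, never from a script. Its argument "motion" is a list that holds one entry, the list of rows, each a list of 5 numbers: the opening, from 0 (shut) to 1 (fully open), then the shift along the world's x, y, z each as a share of 0.04 m, from -1 to 1, then the turn about the world's z as a share of 0.12 rad, from -1 to 1. A call has 1 to 20 rows; each row shifts and turns the commanded pose from where the row before left it; what a row does not reach is not made up. A row lasts 1/10 s, in which the tool goes at most 50 mm and 8.59 degrees, less where a joint would pass 70% of its speed; a pose out of reach is approached as far as the arm can. A call with a number of a shift or a turn outside -1 to 1 is refused whole. A call with a gripper value outside its range is refused whole. The fingers move at their own pace and stop on an object; "newtons" is the grip in N (left out, the last holds). Time passes only in rows, so rows that do not move let the fingers close. It gives the time, the measured TCP pose, the force, the opening and the grip force at its end, in the units of the state.
- bot.get_obs(): the state, without advancing time (a new reading comes with each control period).
- bot.read_camera(name): name is "scene" or "top"; returns (picture, depth): 384x512x3 uint8, red, green, blue; 384x512 float32, m along the optical axis (not along the pixel's ray), 0 where there is no reading.
- bot.get_calibration(name): a dict with "fovy" (degrees; the focal length in pixels is half the picture's height over the tangent of half this angle, whatever the lens; pixels are square), "cx", "cy" (the principal point, pixels), "view" (4x4, takes a point from world to camera coordinates). Camera axes: x right, y down, z forward; pixel columns grow to the right and rows downward; lengths in m; the calibration is good to about 2 mm. A picture is of the moment at which its call begins. get_calibration takes no time and is no camera call.
- bot.hand_in(): hands the job in; it is judged then, once.
The state is a dict: "t": time; "q": joint angles; "joint_vel": joint speeds; "joint_torque": joint torques, N m; "eef_pos": TCP position; "tool_rot": TCP orientation; "contact_force": force on the tool from outside, world axes, zero at the start; "torque": the same for the moment, N m; "gripper_width": opening from 0.0 (shut) to 1.0 (fully open); "grasp_force": force on a finger pad.
Only numpy, scipy, OpenCV 4.12 (cv2) and the standard library are available. Lean on these libraries where they do the work, as an engineer would, in place of code of your own. Each camera call takes 0.05 s, during which the arm holds its last target. There are 200 camera calls.

## Working session

There is one attempt and no reset: what is moved stays moved. The work goes in short steps, Python scripts to look and compute and a tool call to move; the robot and the scene stay as the last step left them, time stands still between calls to the robot, and variables do not carry over. Pictures are saved under pics/ and viewed, at most 10 in all, crops included, and the job is handed in when it is done.

Besides the shell and the picture viewer there is one more tool, called after ">>>" as a command line: name --argument value ..., lists and objects as JSON in quotes. servo_tool: Moves the arm, as the interface text tells. Shift numbers are shares of 0.04 m and turn numbers shares of 0.12 rad, none past 1 either way. Its arguments: {"type":"object","properties":{"motion":{"type":"array"},"newtons":{"type":"number"}},"required":["motion"]}

```bash
mkdir -p pics; ls
python3 - <<'E'
from station import bot
import cv2,numpy as np
o=bot.get_obs();print(o)
for n in("scene","top"):
    p,d=bot.read_camera(n);cv2.imwrite(f"pics/{n}0.png",p[:,:,::-1]);np.savez(f"pics/{n}0.npz",p=p,d=d)
    print(n,bot.get_calibration(n),(d>0).mean())
E
```

```text
pics
{'t': 0.0, 'q': array([ 1.14292893,  0.47780068,  0.02232979,  1.55645413, -0.01150645,
        1.10927741, -0.08308468]), 'joint_vel': array([-0.00044491, -0.00063907, -0.00177814, -0.00046099,  0.00110571,
       -0.00075686,  0.00066996]), 'joint_torque': array([-3.94982235e-04, -5.96440566e+01,  1.60784326e+00, -2.81196749e+01,
        1.24492549e-02,  9.34429758e-03,  3.08708468e-05]), 'eef_pos': array([ 0.21200539, -0.64025894,  0.24902396]), 'tool_rot': array([-8.82248286e-04,  9.87241990e-01,  1.59224475e-01, -2.05254606e-04]), 'contact_force': array([ 0.01175287, -0.30038807, -0.16339114]), 'torque': array([ 0.01195348,  0.00939467, -0.0070806 ]), 'grasp_force': 0.0, 'gripper_width': 1.0003690221998869}
scene {'fovy': 51.47780431482057, 'cx': 256.6144656783975, 'cy': 189.93512310070258, 'view': array([[-0.45473241, -0.89040061,  0.02012919,  0.13935576],
       [-0.66272244,  0.32318414, -0.67553755,  0.44586281],
       [ 0.59499362, -0.32052889, -0.73705076,  1.1017566 ],
       [ 0.        ,  0.        ,  0.        ,  1.        ]])} 0.9960886637369791
top {'fovy': 57.168421499534524, 'cx': 264.75603758308756, 'cy': 195.18769747067776, 'view': array([[-0.02065197, -0.99956028,  0.02127765, -0.09781777],
       [-0.98747091,  0.01706277, -0.15687593,  0.50651392],
       [ 0.15644389, -0.02425085, -0.98738908,  1.0160085 ],
       [ 0.        ,  0.        ,  0.        ,  1.        ]])} 0.99609375
```

View pictures.

View pics/scene0.png

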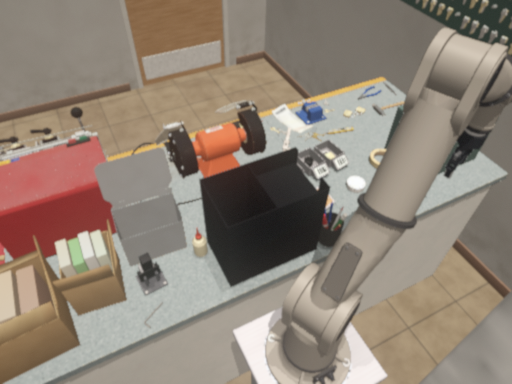

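View pics/top0.png

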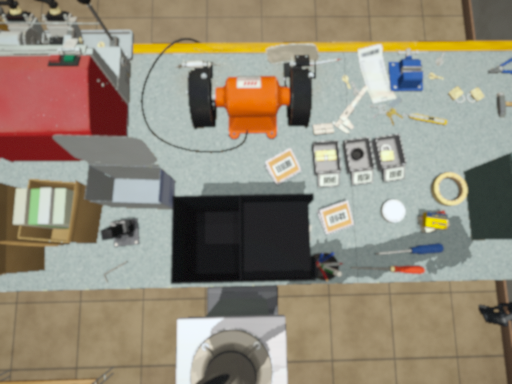

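The top view shows two job cards, at (283,165) and (337,216), three bins at (327,165), (358,160) and (389,160), and the cradle at (123,232). I'll enlarge both areas.

```bash
cat > h.py <<'E'
import numpy as np,cv2
from station import bot
def cal(n):
    c=bot.get_calibration(n);return 192/np.tan(np.radians(c['fovy']/2)),c['cx'],c['cy'],c['view']
def pts(n,d):
    f,cx,cy,V=cal(n);v,u=np.mgrid[:384,:512]
    P=np.stack([(u-cx)/f*d,(v-cy)/f*d,d],-1)
    return (P-V[:3,3])@V[:3,:3]
def ray(n,u,v,z):
    f,cx,cy,V=cal(n);R=V[:3,:3];o=-R.T@V[:3,3];r=R.T@np.array([(u-cx)/f,(v-cy)/f,1.])
    return o+r*(z-o[2])/r[2]
def proj(n,P):
    f,cx,cy,V=cal(n);c=V[:3,:3]@np.asarray(P)+V[:3,3];return np.array([f*c[0]/c[2]+cx,f*c[1]/c[2]+cy])
E
python3 - <<'E'
from h import *
t=np.load("pics/top0.npz");s=np.load("pics/scene0.npz")
a=cv2.resize(t['p'][125:245,260:420],None,fx=5,fy=5,interpolation=cv2.INTER_CUBIC)
cv2.imwrite("pics/cropA.png",a[:,:,::-1])
b=cv2.resize(t['p'][200:260,90:150],(390,390),interpolation=cv2.INTER_CUBIC)
c=cv2.resize(s['p'][235:295,120:180],(390,390),interpolation=cv2.INTER_CUBIC)
cv2.imwrite("pics/cropB.png",np.hstack([b,c])[:,:,::-1])
P=pts("top",t['d'])
for u,v in[(283,165),(337,216),(327,181),(358,178),(393,175),(123,232),(200,150),(290,240)]:print(u,v,P[v,u].round(3),np.hypot(*P[v,u,:2]))
E
```

```text
283 165 [ 0.598 -0.165  0.034] 0.6207867608907063
337 216 [ 0.438 -0.323  0.036] 0.5444750144036724
327 181 [ 0.547 -0.3    0.029] 0.6238701797411457
358 178 [ 0.555 -0.395  0.032] 0.6807327236832159
393 175 [ 0.562 -0.503  0.034] 0.7540129164619285
123 232 [0.402 0.303 0.058] 0.5031713707784119
200 150 [ 0.66   0.094 -0.002] 0.6669314227183434
290 240 [ 0.364 -0.16   0.245] 0.3973415709249932
```

View pics/cropA.png

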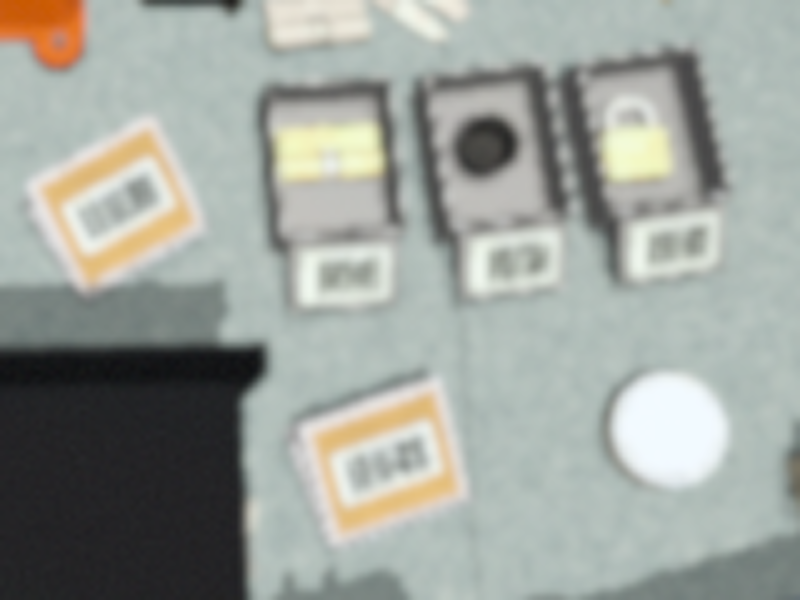

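View pics/cropB.png

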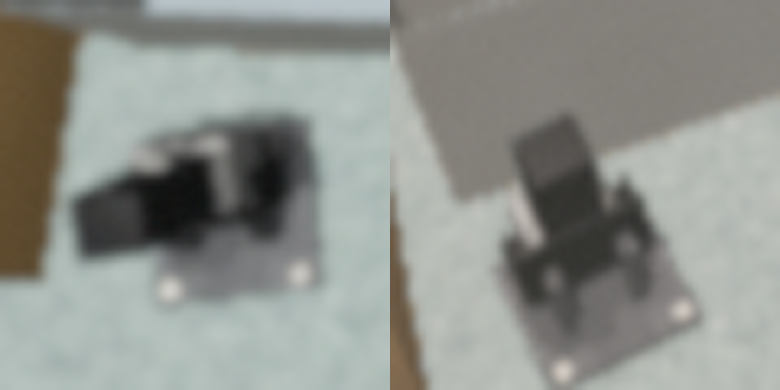

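Bins in the enlarged crop, left to right: lock cylinder (331,165), loupe (357,154) and padlock (388,154). The padlock bin is therefore the right one, with its sticker at top px (394,174). There are two job cards, at (284,166) and (338,217). The second lies in front of the bins and is 0.54 m from the base against 0.62 m, so it is the one meant. In crop B the scanner stands in its cradle, on a base with two light screws on the robot's side.

Run:
```python
from h import *
t=np.load("pics/top0.npz");s=np.load("pics/scene0.npz")
img=t['p'];P=pts("top",t['d'])
hsv=cv2.cvtColor(img,cv2.COLOR_RGB2HSV)
def label(name,u,v,h,tilt):
    m=((hsv[...,1]<40)).astype(np.uint8)
    w=np.zeros_like(m);w[v-15:v+16,u-17:u+18]=1
    g=((hsv[...,2]>185)&(hsv[...,1]<45)).astype(np.uint8)*w
    g=cv2.morphologyEx(g,cv2.MORPH_CLOSE,np.ones((7,7),np.uint8))
    cs,_=cv2.findContours(g,cv2.RETR_EXTERNAL,cv2.CHAIN_APPROX_NONE)
    c=[c for c in cs if cv2.pointPolygonTest(c,(u,v),False)>=0]
    c=c[0] if c else max(cs,key=cv2.contourArea)
    mk=cv2.drawContours(np.zeros_like(g),[c],-1,1,-1);er=cv2.erode(mk,np.ones((3,3),np.uint8))>0
    Q=P[er];mu=Q.mean(0);n=np.linalg.svd(Q-mu)[2][2];n*=np.sign(n[2])
    r=cv2.minAreaRect(c);bx=cv2.boxPoints(r)
    # cast box corners on fitted plane
    f,cx,cy,V=cal("top");R=V[:3,:3];o=-R.T@V[:3,3]
    C=[]
    for a,b in bx:
        d=R.T@np.array([(a-cx)/f,(b-cy)/f,1]);C.append(o+d*((mu-o)@n)/(d@n))
    C=np.array(C);e1=C[1]-C[0];e2=C[2]-C[1]
    print(name,'rect',np.round(r[0],1),'ctr',C.mean(0).round(4),'ray',ray("top",*r[0],h).round(4),'n',n.round(3),'tilt',np.degrees(np.arccos(n[2])).round(1),'lean az',np.degrees(np.arctan2(n[1],n[0])).round(1))
    for e in(e1,e2):print('   edge mm',(1e3*np.linalg.norm(e)).round(1),'az',np.degrees(np.arctan2(e[1],e[0])).round(1),'dz',(1e3*e[2]).round(1))
label('card',338,217,.034,25);label('A',394,174,.032,35);label('B',329,180,.032,35)
# orange card
o=((hsv[...,0]>8)&(hsv[...,0]<25)&(hsv[...,1]>60)).astype(np.uint8);o[:195]=0;o[240:]=0;o[:,:318]=0;o[:,360:]=0
c=max(cv2.findContours(o,cv2.RETR_EXTERNAL,cv2.CHAIN_APPROX_NONE)[0],key=cv2.contourArea);r=cv2.minAreaRect(c);print('orange',r,ray("top",*r[0],.034))
# cradle area
for n,d in(("top",t),("scene",s)):
    Q=pts(n,d['d']);m=(abs(Q[...,0]-.40)<.068)&(abs(Q[...,1]-.31)<.075)&(Q[...,2]>.004)
    dark=m&(d['p'].max(-1)<125)
    for lo,hi in[(.004,.02),(.02,.06),(.06,.095),(.095,.135),(.135,.17)]:
        k=dark&(Q[...,2]>lo)&(Q[...,2]<hi);q=Q[k]
        if len(q)>3:print(n,lo,hi,len(q),'min',q.min(0).round(3),'max',q.max(0).round(3),'mean',q.mean(0).round(3))
```

```text
card rect [338. 217.] ctr [0.332  0.0038 1.5236] ray [ 0.4356 -0.3262  0.034 ] n [0.983 0.182 0.028] tilt 88.4 lean az 10.5
   edge mm 122.7 az -76.7 dz -106.9
   edge mm 1100.7 az 105.9 dz 1056.6
A rect [394. 174.] ctr [ 0.5679 -0.5139  0.0169] ray [ 0.5652 -0.507   0.032 ] n [-0.352 -0.249  0.902] tilt 25.6 lean az -144.7
   edge mm 122.3 az -87.0 dz -30.2
   edge mm 97.0 az -174.6 dz -37.2
B rect [329. 180.] ctr [ 0.3003 -0.012   1.4246] ray [ 0.5496 -0.3051  0.032 ] n [ 0.985 -0.003  0.175] tilt 79.9 lean az -0.2
   edge mm 33.4 az -88.4 dz -5.8
   edge mm 1347.0 az 124.2 dz 1284.8
orange ((336.9000244140625, 217.2000274658203), (20.55480194091797, 25.61444854736328), 71.56504821777344) [ 0.43501088 -0.32289178  0.034     ]
top 0.004 0.02 137 min [0.372 0.28  0.004] max [0.447 0.345 0.02 ] mean [0.402 0.305 0.007]
top 0.02 0.06 125 min [0.385 0.283 0.02 ] max [0.441 0.332 0.06 ] mean [0.416 0.297 0.04 ]
top 0.06 0.095 124 min [0.389 0.283 0.06 ] max [0.433 0.322 0.094] mean [0.411 0.3   0.074]
top 0.095 0.135 80 min [0.382 0.299 0.095] max [0.422 0.329 0.135] mean [0.404 0.305 0.115]
top 0.135 0.17 125 min [0.379 0.299 0.135] max [0.462 0.385 0.169] mean [0.394 0.313 0.145]
scene 0.004 0.02 156 min [0.367 0.283 0.004] max [0.424 0.353 0.02 ] mean [0.395 0.321 0.008]
scene 0.02 0.06 134 min [0.385 0.286 0.02 ] max [0.436 0.351 0.06 ] mean [0.399 0.319 0.041]
scene 0.06 0.095 103 min [0.386 0.287 0.06 ] max [0.417 0.348 0.095] mean [0.395 0.317 0.076]
scene 0.095 0.135 58 min [0.381 0.301 0.096] max [0.407 0.333 0.135] mean [0.387 0.317 0.115]
scene 0.135 0.17 108 min [0.378 0.301 0.136] max [0.405 0.332 0.151] mean [0.39  0.317 0.145]
```

```bash
cat > meas.py <<'E'
from h import *
def label(n,p,u,v,thr,z,sz,half=(17,15)):
    k=5;u0,v0=u-half[0],v-half[1]
    c=p[v0:v+half[1]+1,u0:u+half[0]+1]
    hsv=cv2.cvtColor(c,cv2.COLOR_RGB2HSV)
    g=cv2.resize(c,None,fx=k,fy=k,interpolation=cv2.INTER_CUBIC).min(-1)
    m=(g>thr).astype(np.uint8);m=cv2.morphologyEx(m,cv2.MORPH_OPEN,np.ones((5,5),np.uint8))
    cs=[cv2.convexHull(x) for x in cv2.findContours(m,cv2.RETR_EXTERNAL,cv2.CHAIN_APPROX_NONE)[0]]
    x=max(cs,key=lambda q:cv2.contourArea(q)-1e3*(cv2.pointPolygonTest(q,(half[0]*k,half[1]*k),False)<0))
    r=cv2.minAreaRect(x);M=cv2.moments(x)
    f=lambda a,b:(u0+(a+.5)/k-.5,v0+(b+.5)/k-.5)
    ctr=f(M['m10']/M['m00'],M['m01']/M['m00'])
    bx=np.array([ray(n,*f(*q),z)[:2] for q in cv2.boxPoints(r)])
    e=[bx[1]-bx[0],bx[2]-bx[1]]
    print(n,'px',np.round(ctr,1),'xyz',ray(n,*ctr,z).round(4),[(round(1e3*np.hypot(*i),1),round(np.degrees(np.arctan2(i[1],i[0]))%180,1)) for i in e],'exp',sz)
E
python3 - <<'E'
from meas import *
t=np.load("pics/top0.npz")['p'];s=np.load("pics/scene0.npz")
print(t[174,385:404].min(-1),t[217,322:354].min(-1),t[165:185,398].min(-1))
for thr in(150,165,180,195):
    print(thr);label("top",t,338,217,thr,.034,(64,31),(11,9));label("top",t,394,174,thr,.032,(54,28),(15,12));label("top",t,329,180,thr,.032,(54,28),(15,12));label("top",t,362,177,thr,.032,(54,28),(15,12))
D=np.load("pics/top0.npz")
for n,d in(("top",D),("scene",s)):
    Q=pts(n,d['d']);m=(abs(Q[...,0]-.395)<.035)&(abs(Q[...,1]-.317)<.035)&(Q[...,2]>.137)&(Q[...,2]<.165)
    q=Q[m];r=cv2.minAreaRect((q[:,:2]*1e3).astype(np.float32));print(n,len(q),q.mean(0).round(4),r,'z',np.percentile(q[:,2],[5,50,95]).round(4),'plane',np.linalg.svd(q-q.mean(0))[2][2].round(3))
    # dark base
    m=(abs(Q[...,0]-.40)<.07)&(abs(Q[...,1]-.31)<.07)&(Q[...,2]>.004)&(Q[...,2]<.012)
    q=Q[m];r=cv2.minAreaRect((q[:,:2]*1e3).astype(np.float32));print(' base',len(q),r,np.median(q[:,2]))
E
```

```text
[188 216 232 229 204 172 162 155 151 160 171 169 153 142 152 168 197 213
 203] [212 201 172 170 207 230 228 210 194 177 169 181 182 172 169 176 177 168
 150 155 172 172 175 198 222 219 189 167 188 206 199 177] [161 162 186 209 211 185 155 146 141 142 156 185 206 202 177 161 168 176
 180 179]
150
top px [337.9 216.9] xyz [ 0.4359 -0.326   0.034 ] [(np.float64(85.4), np.float64(109.1)), (np.float64(39.8), np.float64(17.3))] exp (64, 31)
top px [394.3 174.2] xyz [ 0.5647 -0.5078  0.032 ] [(np.float64(96.2), np.float64(89.1)), (np.float64(78.3), np.float64(175.1))] exp (54, 28)
top px [329.1 180.1] xyz [ 0.5493 -0.3056  0.032 ] [(np.float64(95.1), np.float64(89.1)), (np.float64(77.5), np.float64(176.8))] exp (54, 28)
top px [362.  177.2] xyz [ 0.5566 -0.4074  0.032 ] [(np.float64(95.7), np.float64(89.1)), (np.float64(77.9), np.float64(175.9))] exp (54, 28)
165
top px [337.9 216.8] xyz [ 0.436 -0.326  0.034] [(np.float64(83.1), np.float64(109.1)), (np.float64(37.4), np.float64(17.2))] exp (64, 31)
top px [395.6 176. ] xyz [ 0.5588 -0.5115  0.032 ] [(np.float64(96.2), np.float64(89.1)), (n
[... 1407 characters left out ...]
64(96.1)), (np.float64(35.9), np.float64(2.9))] exp (54, 28)
top 136 [0.3918 0.3136 0.1452] ((392.4066162109375, 314.5376281738281), (29.488361358642578, 29.96310043334961), 6.695732593536377) z [0.1389 0.1457 0.1495] plane [-0.131 -0.083  0.988]
 base 286 ((398.7104797363281, 313.865966796875), (119.99470520019531, 131.58993530273438), 6.953819751739502) 0.006136100378602413
scene 106 [0.3909 0.3168 0.1449] ((392.0408935546875, 316.62432861328125), (27.882566452026367, 29.081493377685547), 5.51619291305542) z [0.1399 0.1451 0.1493] plane [-0.233 -0.014  0.972]
 base 305 ((396.3179626464844, 309.547607421875), (129.39035034179688, 139.04354858398438), 0.371500164270401) 0.0062581219753392635
```

>>> servo_tool --motion '[[[1,0.59,0.63,0.63,-0.86],[1,0.59,0.63,0.63,-0.86],[1,0.59,0.63,0.63,0],[1,0.59,0.63,0.63,0],[1,0.59,0.63,0.63,0],[1,0.59,0.63,0.63,0],[1,0.59,0.63,0.63,0],[1,0.59,0.63,0.63,0],[1,0.5,1,0,0],[1,0.5,1,0,0],[1,0.5,1,0,0],[1,0.5,1,0,0],[1,0.5,1,0,0],[1,0.5,1,0,0]]]' --newtons 20

```text
t: 1.5
eef_pos: [0.5213, -0.1974, 0.4513]
tool_rot: [-0.0, 0.998, 0.057, -0.0]
contact_force: [0.6, 0.2, -0.3]
gripper_width: 1.0
grasp_force: 0.0
```

Run:
```python
from h import *
o=bot.get_obs();print(o['q'].round(3),o['eef_pos'].round(4),o['tool_rot'].round(4))
t=np.load("pics/top0.npz");Q=pts("top",t['d']);p=t['p']
# screws
c=cv2.resize(p[236:252,108:144],None,fx=5,fy=5,interpolation=cv2.INTER_CUBIC);m=(c.min(-1)>150).astype(np.uint8)
n,l,st,ce=cv2.connectedComponentsWithStats(m)
for i in range(1,n):
    if st[i,4]<200:
        u,v=108+(ce[i][0]+.5)/5-.5,236+(ce[i][1]+.5)/5-.5;print('screw',st[i,4],round(u,1),round(v,1),ray("top",u,v,.008).round(4))
# pen pot, oiler heights
for nm,x0,x1,y0,y1 in(("pot",.22,.40,-.36,-.215),("oiler",.27,.47,.12,.25)):
    m=(Q[...,0]>x0)&(Q[...,0]<x1)&(Q[...,1]>y0)&(Q[...,1]<y1)&(Q[...,2]>.05)&(Q[...,2]<.2);q=Q[m];print(nm,len(q),q.min(0).round(3) if len(q) else'',q.max(0).round(3) if len(q) else '')
```

```text
[ 0.433  0.17  -0.215  1.532  0.037  1.443 -1.242] [ 0.5213 -0.1974  0.4513] [-0.000e+00  9.984e-01  5.660e-02 -2.000e-04]
pot 408 [ 0.256 -0.306  0.05 ] [ 0.4   -0.236  0.15 ]
oiler 0
```

Run:
```python
from h import *
for n,a,b in(("top",(115.65,244.1),(135.35,241.5)),("scene",(146.1,291.4),(164.4,282.2))):
    A,B=ray(n,*a,.008),ray(n,*b,.008);e=A-B;print(n,A.round(4),B.round(4),'len',np.hypot(*e[:2]).round(4),'az',np.degrees(np.arctan2(e[1],e[0])))
# low-level refine: bright blobs by local max centroid
for n,c in(("top",[(116,244),(135,241)]),("scene",[(146,291),(164,282)])):
    p=np.load(f"pics/{n}0.npz")['p'].min(-1).astype(float)
    R=[]
    for u,v in c:
        w=p[v-3:v+4,u-3:u+4];w=np.clip(w-np.percentile(w,60),0,None);yy,xx=np.mgrid[-3:4,-3:4];q=(u+(w*xx).sum()/w.sum(),v+(w*yy).sum()/w.sum());R.append(ray(n,*q,.008))
    e=R[0]-R[1];print(n,[r.round(4) for r in R],np.hypot(*e[:2]).round(4),np.degrees(np.arctan2(e[1],e[0])))
```

```text
top [0.3689 0.3424 0.008 ] [0.3755 0.284  0.008 ] len 0.0588 az 96.41821658119056
scene [0.369  0.3439 0.008 ] [0.3744 0.2847 0.008 ] len 0.0594 az 95.20848966752634
top [array([0.368 , 0.3434, 0.008 ]), array([0.3735, 0.283 , 0.008 ])] 0.0607 95.20825363360511
scene [array([0.367 , 0.3454, 0.008 ]), array([0.3748, 0.2816, 0.008 ])] 0.0642 97.00072799283183
```

>>> servo_tool --motion '[[[1,0.18,1,0,0],[1,0.18,1,0,0],[1,0.18,1,0,0],[1,0.18,1,0,0],[1,0.18,1,0,0],[1,0.18,1,0,0],[1,-0.474,0.855,0,0],[1,-0.474,0.855,0,0],[1,-0.474,0.855,0,0],[1,-0.474,0.855,0,0],[1,-0.474,0.855,0,0],[1,-0.474,0.855,0,0],[1,-0.474,0.855,0,0],[1,-0.474,0.855,0,0],[1,0,0,-0.8,0],[1,0,0,-0.8,0],[1,0,0,-0.8,0],[1,0,0,-0.8,0],[1,0,0,-0.8,0],[1,0,0,0,0]]]'

```text
t: 3.5
eef_pos: [0.4106, 0.3121, 0.2874]
tool_rot: [0.002, 0.998, 0.057, -0.004]
contact_force: [-0.4, 0.0, 0.3]
gripper_width: 0.999
grasp_force: 0.0
```

Run:
```python
from h import *
o=bot.get_obs();print(o['q'].round(3),o['eef_pos'].round(4),o['tool_rot'].round(4))
print(ray("scene",200,247,.05))
print(proj("scene",[.398,.316,.124]),proj("top",[.398,.316,.124]))
p,d=bot.read_camera("scene")
Q=pts("scene",d);m=(abs(Q[...,0]-.395)<.035)&(abs(Q[...,1]-.317)<.035)&(Q[...,2]>.137)&(Q[...,2]<.165);print(m.sum(),Q[m].mean(0))
```

```text
[-0.246  0.238 -0.61   1.849  0.149  1.11  -2.368] [0.4106 0.3121 0.2874] [ 0.0025  0.9984  0.0567 -0.0036]
[0.41898516 0.14600735 0.05      ]
[145.22449347 259.60507217] [108.9402308  232.14396312]
106 [0.3909068  0.31673695 0.1449102 ]
```

>>> servo_tool --motion '[[[1,-0.3,0.1,0,0],[1,0,0,-0.6,0],[1,0,0,-0.6,0],[1,0,0,-0.6,0],[1,0,0,-0.6,0],[1,0,0,0,0]]]'

```text
t: 4.15
eef_pos: [0.3994, 0.3182, 0.1949]
tool_rot: [0.001, 0.998, 0.057, -0.001]
contact_force: [0.4, -0.8, 0.6]
gripper_width: 0.998
grasp_force: 0.0
```

>>> servo_tool --motion '[[[1,-0.02,-0.04,-0.6,0],[1,0,0,-0.6,0],[1,0,0,-0.58,0],[1,0,0,0,0],[1,0,0,0,0]]]'

```text
t: 4.65
eef_pos: [0.4003, 0.318, 0.1264]
tool_rot: [-0.001, 0.998, 0.057, 0.001]
contact_force: [0.2, 0.2, 0.4]
gripper_width: 1.0
grasp_force: 0.0
```

>>> servo_tool --motion '[[[1,-0.03,-0.04,-0.06,0],[0.2,0,0,0,0],[0.2,0,0,0,0],[0.2,0,0,0,0],[0.2,0,0,0,0],[0.2,0,0,0,0],[0.2,0,0,0,0],[0.2,0,0,0,0],[0.2,0,0,0,0]]]' --newtons 20

```text
t: 5.55
eef_pos: [0.3987, 0.3155, 0.1223]
tool_rot: [-0.0, 0.998, 0.057, 0.0]
contact_force: [-0.9, -0.5, 5.5]
gripper_width: 0.348
grasp_force: 26.7
```

>>> servo_tool --motion '[[[0.2,-0.075,-0.008,0,0],[0.2,-0.075,-0.008,0,0],[0.2,-0.075,-0.008,0,0],[0.2,-0.075,-0.008,-0.02,0],[0.2,0,0,0,0]]]'

```text
t: 6.05
eef_pos: [0.389, 0.3146, 0.122]
tool_rot: [-0.001, 0.998, 0.056, 0.002]
contact_force: [6.1, 0.9, 2.4]
gripper_width: 0.349
grasp_force: 26.1
```

Run:
```python
from h import *
o=bot.get_obs();print(o['eef_pos'].round(4),o['contact_force'].round(1))
for n in("scene","top"):
    p,d=bot.read_camera(n);np.savez(f"pics/{n}1.npz",p=p,d=d)
    Q=pts(n,d);m=(abs(Q[...,0]-.39)<.045)&(abs(Q[...,1]-.317)<.03)&(Q[...,2]>.13)&(Q[...,2]<.16);print(m.sum(),Q[m].mean(0) if m.any() else '')
a=cv2.resize(np.load("pics/scene1.npz")['p'][200:300,100:200],(500,500),interpolation=cv2.INTER_CUBIC);cv2.imwrite("pics/g1.png",a[:,:,::-1])
```

```text
[0.389  0.3146 0.122 ] [6.1 0.9 2.4]
175 [0.37969254 0.31683525 0.14473933]
34 [0.37570596 0.30232133 0.14373458]
```

View pics/g1.png

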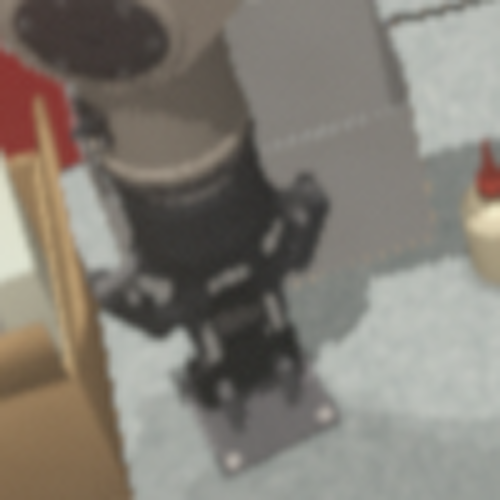

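>>> servo_tool --motion '[[[0.2,0,0,0.3,0],[0.2,0,0,0.5,0],[0.2,0,0,0.9,0],[0.2,0,0,0.9,0],[0.2,0,0,0.9,0],[0.2,0,0,0.9,0],[0.2,0,0,0.9,0],[0.2,0,0,0.9,0],[0.2,0,0,0.9,0],[0.2,0,0,0.9,0],[0.2,0,0,0,0]]]' --newtons 40

```text
t: 7.25
eef_pos: [0.3868, 0.3153, 0.4459]
tool_rot: [-0.002, 0.998, 0.057, 0.003]
contact_force: [-0.2, 0.2, -1.0]
gripper_width: 0.345
grasp_force: 41.8
```

```bash
cat > look.py <<'E'
import sys
from h import *
k=sys.argv[1]
o=bot.get_obs();e=o['eef_pos'];print(e.round(4),o['tool_rot'].round(3),o['contact_force'].round(1),o['gripper_width'].round(3))
c=[]
for n in("scene","top"):
    p,d=bot.read_camera(n);np.savez(f"pics/{n}{k}.npz",p=p,d=d)
    u,v=np.round(proj(n,e-[0,0,.03])).astype(int);u=np.clip(u,45,466);v=np.clip(v,45,338)
    print(n,u-45,v-45);c.append(cv2.resize(p[v-45:v+45,u-45:u+45],(400,400),interpolation=cv2.INTER_CUBIC))
cv2.imwrite(f"pics/look{k}.png",np.hstack(c)[:,:,::-1])
E
python3 look.py 2
```

```text
Traceback (most recent call last):
  File "look.py", line 4, in <module>
    o=bot.get_obs();e=o['eef_pos'];print(e.round(4),o['tool_rot'].round(3),o['contact_force'].round(1),o['gripper_width'].round(3))
                                                                                                       ^^^^^^^^^^^^^^^^^^^^^^^^
AttributeError: 'float' object has no attribute 'round'
```

```bash
sed -i "s/,o\['gripper_width'\].round(3)//" look.py; python3 look.py 2
python3 - <<'E'
from h import *
e=np.array([.3868,.3153,.4459]);L=np.array([-.9945,-.1045,0]);Y=np.array([-.1045,.9945,0])
for n in("scene","top"):
    z=np.load(f"pics/{n}2.npz");Q=pts(n,z['d'])-e;a=Q@L;b=Q@Y;h=Q[...,2]
    m=(abs(a)<.12)&(abs(b)<.026)&(h<-.02)&(h>-.15)
    print(n,m.sum())
    for lo in np.arange(-.15,-.02,.01):
        k=m&(h>=lo)&(h<lo+.01)
        if k.sum()>2:print('  h',lo.round(3),k.sum(),'a',np.percentile(a[k],[5,50,95]).round(3),'b',np.percentile(b[k],[5,95]).round(3))
E
```

```text
[0.3868 0.3153 0.4459] [-0.002  0.998  0.057  0.003] [-0.2  0.2 -1. ]
scene 79 149
top 0 185
scene 216
  h -0.1 5 a [-0.031 -0.03  -0.029] b [-0.009  0.019]
  h -0.09 30 a [-0.029 -0.026 -0.024] b [-0.018  0.02 ]
  h -0.08 34 a [-0.043 -0.022 -0.019] b [-0.017  0.023]
  h -0.07 33 a [-0.034 -0.017 -0.014] b [-0.017  0.023]
  h -0.06 51 a [-0.03  -0.018 -0.011] b [-0.02   0.022]
  h -0.05 23 a [-0.013 -0.009 -0.005] b [-0.013  0.015]
  h -0.04 22 a [-0.005 -0.003 -0.001] b [-0.011  0.015]
  h -0.03 18 a [-0.001  0.003  0.004] b [-0.011  0.011]
top 530
  h -0.1 4 a [-0.035 -0.033 -0.03 ] b [-0.022 -0.022]
  h -0.09 41 a [-0.058 -0.039 -0.026] b [-0.023  0.   ]
  h -0.08 71 a [-0.057 -0.049 -0.023] b [-0.023  0.011]
  h -0.07 84 a [-0.052 -0.041 -0.015] b [-0.023  0.014]
  h -0.06 157 a [-0.046 -0.036 -0.015] b [-0.023  0.015]
  h -0.05 87 a [-0.042 -0.034 -0.008] b [-0.016  0.012]
  h -0.04 57 a [-0.035 -0.025 -0.009] b [-0.016  0.   ]
  h -0.03 29 a [-0.031 -0.026 -0.01 ] b [-0.017  0.008]
```

View pics/look2.png

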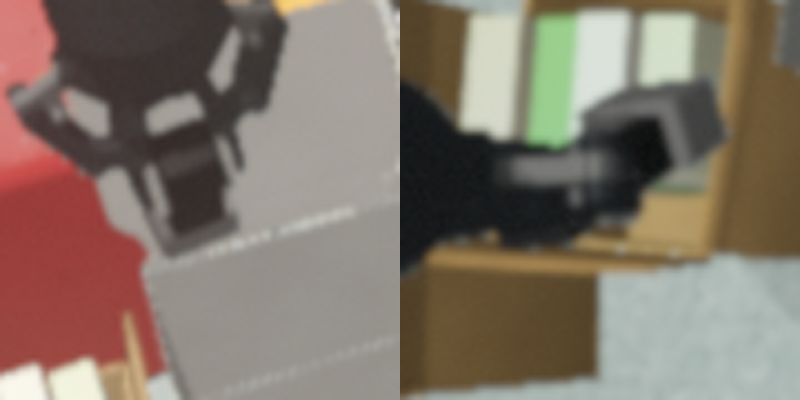

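The scene half shows the back face and the grey nose hanging from the fingers. The top half shows the head reaching out away from the robot at about (280,130). The scanner has pivoted in the grip, and I'll fit its tilt and nose position.

Run:
```python
from h import *
e=np.array([.3868,.3153,.4459]);L=np.array([-.9945,-.1045,0]);Y=np.array([-.1045,.9945,0])
z=np.load("pics/scene2.npz");Q=pts("scene",z['d'])-e;a=Q@L;b=Q@Y;h=Q[...,2]
m=(abs(b)<.010)&(h<-.022)&(h>-.12)&(a>-.08)&(a<.03)
A=np.stack([h[m],b[m],np.ones(m.sum())],1);y=a[m];w=np.ones(len(y),bool)
for i in range(8):
    c=np.linalg.lstsq(A[w],y[w],rcond=None)[0];r=y-A@c;w=abs(r)<max(.0015,2*np.median(abs(r)))
th=np.arctan(c[0]);print('back: tilt',np.degrees(th),'a0',c[2],'b-slope',c[1],w.sum(),np.std(r[w]),'perp mm',1e3*c[2]*np.cos(th),'lowest h',h[m][w].min())
s=np.array([np.sin(th),np.cos(th)]);print('nose along stick',(np.c_[a[m],h[m]][w]@s).min())
z=np.load("pics/top2.npz");Q=pts("top",z['d'])-e;a=Q@L;b=Q@Y;h=Q[...,2]
m=(abs(b)<.03)&(h<-.02)&(h>-.13)&(a>-.1)&(a<.03)
n=np.array([-np.cos(th),np.sin(th)]);q=np.c_[a[m],h[m]];print('head pts: s pct',np.percentile(q@s,[0,1,5]),'n pct',np.percentile(q@n,[95,98,99]))
k=q@s<-.062
k2=m.copy();k2[m]=(q@n>.012)&(q@s<-.062)
A=np.c_[h[k2],b[k2],np.ones(k2.sum())];y=a[k2];w=np.ones(len(y),bool)
for i in range(8):
    c=np.linalg.lstsq(A[w],y[w],rcond=None)[0];r=y-A@c;w=abs(r)<max(.0015,2*np.median(abs(r)))
print('front: tilt',np.degrees(np.arctan(c[0])),c,w.sum(), 'b range',b[k2].min(),b[k2].max())
```

```text
back: tilt 25.24028047575581 a0 0.013702380311627668 b-slope -0.004939033996501722 91 0.0006190455546753974 perp mm 12.394179733060671 lowest h -0.09453527394657846
nose along stick -0.09888536815518967
head pts: s pct [-0.09956756 -0.09872748 -0.09554043] n pct [0.01821421 0.01842571 0.01855525]
front: tilt 25.546600769707407 [ 0.4779743  0.001952  -0.0193516] 107 b range -0.023519783723684667 0.019112479747979673
```

>>> servo_tool --motion '[[[0.2,0.474,-0.855,0,0.2],[0.2,0.474,-0.855,0,0.2],[0.2,0.474,-0.855,0,0.2],[0.2,0.474,-0.855,0,0.2],[0.2,0.474,-0.855,0,0.2],[0.2,0.474,-0.855,0,0.2],[0.2,0.474,-0.855,0,0.2],[0.2,0.474,-0.855,0,0.2],[0.2,-0.13,-0.9,0,0.2],[0.2,-0.13,-0.9,0,0],[0.2,-0.13,-0.9,0,0],[0.2,-0.13,-0.9,0,0],[0.2,-0.13,-0.9,0,0],[0.2,-0.13,-0.9,0,0],[0.2,-0.13,-0.9,0,0],[0.2,-0.13,-0.9,0,0],[0.2,-0.13,-0.9,0,0],[0.2,0,-0.9,0,0],[0.2,0,0,0,0]]]'

```text
t: 9.25
eef_pos: [0.4885, -0.3251, 0.4381]
tool_rot: [-0.0, 0.987, 0.16, -0.003]
contact_force: [-0.7, 0.6, -1.3]
gripper_width: 0.344
grasp_force: 41.6
```

>>> servo_tool --motion '[[[0.2,-0.5,-0.1,-0.7,0],[0.2,-0.5,-0.1,-0.7,0],[0.2,-0.5,-0.1,-0.7,0],[0.2,-0.5,-0.1,-0.7,0],[0.2,-0.5,-0.1,-0.7,0],[0.2,-0.5,-0.05,-0.7,0],[0.2,-0.2,-0.05,-0.7,0],[0.2,0,0,-0.6,0],[0.2,0,0,-0.3,0],[0.2,0,0,0,0],[0.2,0,0,0,0]]]'

```text
t: 10.35
eef_pos: [0.3639, -0.3434, 0.2094]
tool_rot: [-0.0, 0.986, 0.164, 0.0]
contact_force: [0.5, 0.3, -0.9]
gripper_width: 0.347
grasp_force: 41.5
```

```bash
python3 look.py 3
python3 - <<'E'
from h import *
from meas import label
z=np.load("pics/top3.npz")
e=bot.get_obs()['eef_pos'];az=np.radians(198.4);L=np.array([np.cos(az),np.sin(az),0]);Y=np.array([-np.sin(az),np.cos(az),0])*-1
Q=pts("top",z['d'])-e;a=Q@L;b=Q@Y;h=Q[...,2]
m=(abs(b)<.03)&(h<-.02)&(h>-.13)&(a>-.1)&(a<.03);print(m.sum())
th=np.radians(25.4);s=np.array([np.sin(th),np.cos(th)]);n=np.array([-np.cos(th),np.sin(th)]);q=np.c_[a[m],h[m]]
print(np.percentile(q@s,[0,1,5]),np.percentile(q@n,[95,98,99]))
k2=m.copy();k2[m]=(q@n>.012)&(q@s<-.062)
if k2.sum()>10:
    A=np.c_[h[k2],b[k2],np.ones(k2.sum())];y=a[k2];w=np.ones(len(y),bool)
    for i in range(8):
        c=np.linalg.lstsq(A[w],y[w],rcond=None)[0];r=y-A@c;w=abs(r)<max(.0015,2*np.median(abs(r)))
    print('front tilt',np.degrees(np.arctan(c[0])),c,w.sum(),'b',b[k2].min(),b[k2].max())
E
```

```text
[ 0.3639 -0.3434  0.2094] [-0.     0.986  0.164  0.   ] [ 0.5  0.3 -0.9]
scene 299 136
top 314 194
289
[-0.09877446 -0.09699798 -0.09212811] [0.02035158 0.02055415 0.02090501]
front tilt 23.636053844608416 [ 0.43763883 -0.00284517 -0.02400001] 82 b -0.020230499822716852 0.02350399665023982
```

View pics/look3.png

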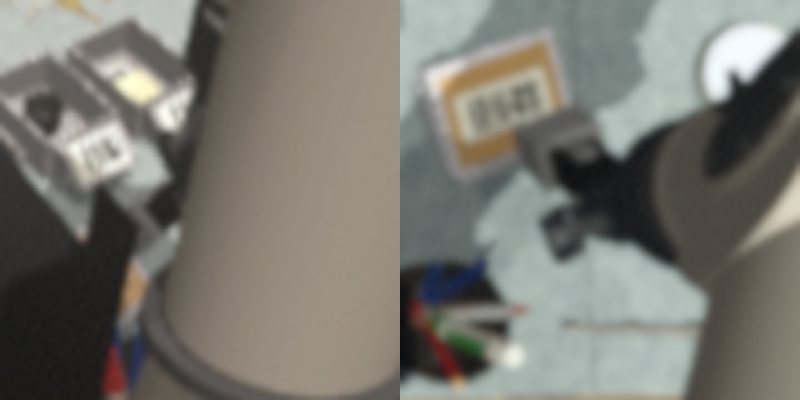

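The top half shows the head at (560,135), pointing at the card's sticker at (510,95). The pen pot at (460,320) is clear. Next is the final approach and hold.

>>> servo_tool --motion '[[[0.2,-0.06,-0.06,-0.18,0],[0.2,-0.06,-0.06,-0.17,0],[0.2,0,0,0,0],[0.2,0,0,0,0],[0.2,0,0,0,0],[0.2,0,0,0,0],[0.2,0,0,0,0],[0.2,0,0,0,0],[0.2,0,0,0,0],[0.2,0,0,0,0],[0.2,0,0,0,0],[0.2,0,0,0,0],[0.2,0,0,0,0],[0.2,0,0,0,0],[0.2,0,0,0,0],[0.2,0,0,0,0],[0.2,0,0,0,0]]]'

```text
t: 12.15
eef_pos: [0.3586, -0.3485, 0.1952]
tool_rot: [0.0, 0.986, 0.164, -0.0]
contact_force: [0.2, 1.3, -1.2]
gripper_width: 0.344
grasp_force: 41.6
```

```bash
cat > tilt.py <<'E'
import sys
from h import *
# camera check of the held head: front-face plane and side points in tool-centred axes
k=sys.argv[1]
o=bot.get_obs();e=o['eef_pos'];w,x,y,_=o['tool_rot'];az=2*np.arctan2(y,x)+np.pi
L=np.array([np.cos(az),np.sin(az),0]);Y=np.array([np.sin(az),-np.cos(az),0]);print(e.round(4),'L az',np.degrees(az).round(1),'vel',abs(o['joint_vel']).max().round(3))
for cam in("top","scene"):
    p,d=bot.read_camera(cam);np.savez(f"pics/{cam}{k}.npz",p=p,d=d);Q=pts(cam,d)-e;a=Q@L;b=Q@Y;h=Q[...,2]
    th=np.radians(25);s=np.array([np.sin(th),np.cos(th)]);n=np.array([-np.cos(th),np.sin(th)])
    S=a*s[0]+h*s[1];N=a*n[0]+h*n[1]
    for nm,m in(("front",(N>.012)&(N<.026)&(S<-.064)&(S>-.105)&(abs(b)<.019)),("back",(N<-.008)&(N>-.02)&(S<-.03)&(S>-.105)&(abs(b)<.012))):
        if m.sum()<15:print(cam,nm,m.sum());continue
        A=np.c_[S[m],b[m],np.ones(m.sum())];y=N[m];g=np.ones(len(y),bool)
        for i in range(8):
            c=np.linalg.lstsq(A[g],y[g],rcond=None)[0];r=y-A@c;g=abs(r)<max(.001,2*np.median(abs(r)))
        print(cam,nm,g.sum(),'tilt',(25-np.degrees(np.arctan(c[0]))).round(2),'N',c[2].round(4),'s.e.',(np.degrees(np.std(r[g])/np.std(S[m][g])/np.sqrt(g.sum()))).round(2),'Smin',S[m].min().round(4))
E
python3 tilt.py 4
```

```text
[ 0.3586 -0.3485  0.1952] L az 198.9 vel 0.001
top front 67 tilt 25.16 N 0.0199 s.e. 0.33 Smin -0.0958
top back 0
scene front 0
scene back 0
```

>>> servo_tool --motion '[[[0.2,0.4,-0.535,0.3,-0.2],[0.2,0.4,-0.535,0.3,-0.2],[0.2,0.4,-0.535,0,-0.2],[0.2,0.4,-0.535,0,-0.2],[0.2,0.4,-0.535,0,-0.2],[0.2,0.4,-0.535,0,-0.2],[0.2,0.4,-0.535,0,-0.2],[0.2,0.4,-0.535,0,-0.18],[0.2,0,0,0,0],[0.2,0,0,0,0]]]'

```text
t: 13.25
eef_pos: [0.4864, -0.5195, 0.2184]
tool_rot: [-0.001, 0.998, 0.07, -0.0]
contact_force: [0.5, 0.5, -1.8]
gripper_width: 0.345
grasp_force: 41.6
```

```bash
python3 tilt.py 5
python3 - <<'E'
from meas import *
p=np.load("pics/top5.npz")['p']
for thr in(180,195,205):label("top",p,394,174,thr,.032,(54,28),(15,12))
e=bot.get_obs()['eef_pos']
c=[]
for n in("top","scene"):
    q=np.load(f"pics/{n}5.npz")['p'];u,v=np.clip(np.round(proj(n,e+[.05,0,-.1])).astype(int),45,338 if 0 else 466);v=min(max(v,45),338)
    print(n,u-45,v-45);c.append(cv2.resize(q[v-45:v+45,u-45:u+45],(400,400),interpolation=cv2.INTER_CUBIC))
cv2.imwrite("pics/look5.png",np.hstack(c)[:,:,::-1])
E
```

```text
[ 0.4864 -0.5195  0.2184] L az 188.0 vel 0.028
top front 43 tilt 24.66 N 0.0208 s.e. 0.4 Smin -0.0965
top back 0
scene front 0
scene back 0Traceback (most recent call last):
  File "<stdin>", line 3, in <module>
  File "meas.py", line 9, in label
    x=max(cs,key=lambda q:cv2.contourArea(q)-1e3*(cv2.pointPolygonTest(q,(half[0]*k,half[1]*k),False)<0))
ValueError: max() iterable argument is empty
```

>>> servo_tool --motion '[[[0.2,0.02,-0.01,-0.32,0],[0.2,0.01,0,-0.31,0],[0.2,0,0,0,0],[0.2,0,0,0,0],[0.2,0,0,0,0],[0.2,0,0,0,0],[0.2,0,0,0,0],[0.2,0,0,0,0],[0.2,0,0,0,0],[0.2,0,0,0,0],[0.2,0,0,0,0],[0.2,0,0,0,0],[0.2,0,0,0,0],[0.2,0,0,0,0],[0.2,0,0,0,0],[0.2,0,0,0,0],[0.2,0,0,0,0]]]'

```text
t: 15.05
eef_pos: [0.4878, -0.5201, 0.194]
tool_rot: [0.0, 0.998, 0.07, 0.0]
contact_force: [0.4, -0.3, -1.1]
gripper_width: 0.341
grasp_force: 41.6
```

```bash
python3 tilt.py 6
python3 - <<'E'
from h import *
e=bot.get_obs()['eef_pos']
c=[]
for n in("top","scene"):
    q=np.load(f"pics/{n}6.npz")['p'];u,v=np.round(proj(n,e+[.05,0,-.1])).astype(int);u=np.clip(u,45,466);v=np.clip(v,45,338)
    print(n,u-45,v-45);c.append(cv2.resize(q[v-45:v+45,u-45:u+45],(400,400),interpolation=cv2.INTER_CUBIC))
cv2.imwrite("pics/look6.png",np.hstack(c)[:,:,::-1])
E
```

```text
[ 0.4878 -0.5201  0.194 ] L az 188.0 vel 0.002
top front 42 tilt 25.03 N 0.0202 s.e. 0.43 Smin -0.0942
top back 0
scene front 1
scene back 0
top 362 134
scene 306 108
```

View pics/look6.png

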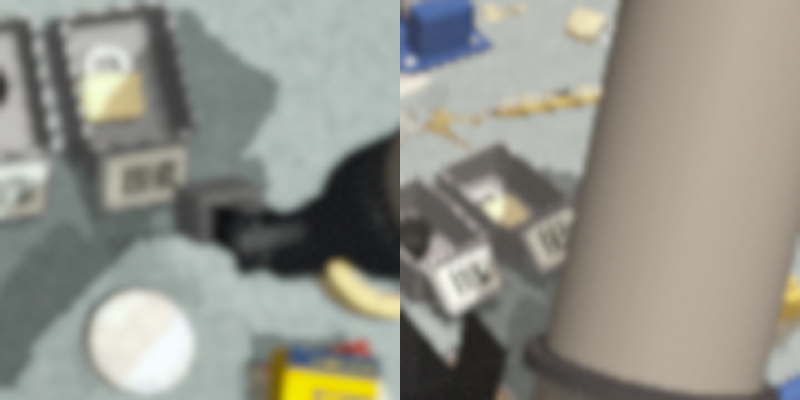

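The top half shows the nose at (190,205), facing the padlock bin's sticker at (143,178), and the padlock is in that bin. The sticker has been held for 1.5 s. I'll head back and check where the carton's face is.

>>> servo_tool --motion '[[[0.2,0,0,0.9,0],[0.2,0,0.4,0.9,0],[0.2,0,0.4,0.9,0],[0.2,0,0.4,0.9,0],[0.2,0,0.4,0.9,0],[0.2,0,0.4,0.9,0],[0.2,0,0.4,0.9,0],[0.2,0.11,1,0.1,-0.2],[0.2,0.11,1,0,-0.2],[0.2,0.11,1,0,-0.2],[0.2,0.11,1,0,-0.2],[0.2,0.11,1,0,-0.2],[0.2,0.11,1,0,-0.16],[0.2,0.11,1,0,0],[0.2,0.11,1,0,0],[0.2,0.11,1,0,0],[0.2,0.11,1,0,0],[0.2,0.11,1,0,0],[0.2,0,0,0,0]]]'

```text
t: 17.05
eef_pos: [0.5359, 0.0232, 0.4503]
tool_rot: [-0.002, 1.0, 0.005, 0.0]
contact_force: [-0.1, -0.6, -1.9]
gripper_width: 0.349
grasp_force: 41.6
```

Run:
```python
from h import *
print(bot.get_obs()['eef_pos'],bot.get_obs()['tool_rot'])
for n in("scene","top"):
    Q=pts(n,np.load(f"pics/{n}0.npz")['d'])
    for z0,z1 in((.03,.09),(.09,.13),(.13,.165),(.165,.2),(.2,.4)):
        m=(Q[...,0]>.445)&(Q[...,0]<.66)&(Q[...,1]>.17)&(Q[...,1]<.36)&(Q[...,2]>z0)&(Q[...,2]<z1)
        if m.sum()>3:print(n,z0,m.sum(),np.percentile(Q[m][:,0],[1,10,50,90]).round(4))
```

```text
[0.53591896 0.02323029 0.4502523 ] [-1.61513160e-03  9.99983643e-01  5.48149724e-03  2.39521958e-04]
scene 0.03 1336 [0.4716 0.475  0.5403 0.5721]
scene 0.09 1017 [0.4721 0.4749 0.5442 0.5718]
scene 0.13 719 [0.4723 0.4764 0.5666 0.5725]
scene 0.165 519 [0.5031 0.5641 0.5691 0.5738]
scene 0.2 2899 [0.5674 0.572  0.5817 0.5908]
top 0.03 589 [0.4713 0.4743 0.5431 0.5692]
top 0.09 498 [0.4714 0.4745 0.5469 0.5695]
top 0.13 458 [0.472  0.4766 0.5572 0.5698]
top 0.165 351 [0.4824 0.5423 0.5664 0.5732]
top 0.2 2464 [0.5662 0.5713 0.5821 0.6372]
```

>>> servo_tool --motion '[[[0.2,-0.455,0.865,0,0],[0.2,-0.455,0.865,0,0],[0.2,-0.455,0.865,0,0],[0.2,-0.455,0.865,0,0],[0.2,-0.455,0.865,0,0],[0.2,-0.455,0.865,0,0],[0.2,-0.455,0.865,0,0],[0.2,-0.455,0.865,0,0],[0.2,0,0,0,0],[0.2,0,0,0,0]]]' --newtons 40

```text
t: 18.05
eef_pos: [0.3902, 0.293, 0.4501]
tool_rot: [0.0, 1.0, 0.001, 0.0]
contact_force: [-0.0, -1.0, -1.7]
gripper_width: 0.347
grasp_force: 41.6
```

>>> servo_tool --motion '[[[0.2,0,0.1,-0.9,0],[0.2,0,0,-0.9,0],[0.2,0,0,-0.9,0],[0.2,0,0,-0.9,0],[0.2,0,0,-0.9,0],[0.2,0,0,-0.9,0],[0.2,0,0,-0.35,0],[0.2,0,0,0,0],[0.2,0.3,0,0,0],[0.2,0,0,0,0]]]' --newtons 24

```text
t: 19.05
eef_pos: [0.4057, 0.2972, 0.2221]
tool_rot: [-0.001, 1.0, -0.001, 0.002]
contact_force: [-0.2, -0.8, -1.6]
gripper_width: 0.345
grasp_force: 41.6
```

>>> servo_tool --motion '[[[0.2,0.1,0,0,0],[0.2,0.1,0,0,0],[0.2,0.1,0,0,0],[0.2,0.1,0,0,0],[0.2,0,0,0,0]]]' --newtons 20

```text
t: 19.55
eef_pos: [0.4173, 0.2969, 0.2197]
tool_rot: [0.0, 1.0, 0.0, -0.002]
contact_force: [-5.1, 1.5, -0.2]
gripper_width: 0.346
grasp_force: 41.7
```

```bash
sed -i "s/th=np.radians(25)/T=float(sys.argv[2]);th=np.radians(T)/; s/(25-np/(T-np/" tilt.py; python3 tilt.py 7 18
```

```text
[0.4173 0.2969 0.2197] L az 180.0 vel 0.008
top front 0
top back 0
scene front 0
scene back 5
```

>>> servo_tool --motion '[[[0.2,0.1,0,0,0],[0.2,0.1,0,0,0],[0.2,0.08,0,0,0],[0.2,0,0,0,0],[0.2,0,0,0,0]]]'

```text
t: 20.15
eef_pos: [0.4285, 0.2971, 0.2197]
tool_rot: [0.0, 1.0, 0.001, -0.001]
contact_force: [-5.7, 1.1, -0.3]
gripper_width: 0.347
grasp_force: 41.9
```

>>> servo_tool --motion '[[[0.2,-0.5,0,0,0],[0.2,-0.3,0,0.8,0],[0.2,0,0,0.8,0],[0.2,0,0,0.8,0],[0.2,0,0,0.8,0],[0.2,0,0,0.8,0],[0.2,0,0,0,0]]]'

```text
t: 20.85
eef_pos: [0.3998, 0.2983, 0.3848]
tool_rot: [-0.002, 1.0, 0.0, 0.004]
contact_force: [-0.1, 1.2, -0.5]
gripper_width: 0.346
grasp_force: 41.8
```

```bash
python3 tilt.py 8 16
```

```text
[0.3998 0.2983 0.3848] L az 180.0 vel 0.089
top front 40 tilt 18.01 N 0.0197 s.e. 0.23 Smin -0.0954
top back 0
scene front 0
scene back 92 tilt 18.59 N -0.0152 s.e. 0.16 Smin -0.0988
```

>>> servo_tool --motion '[[[0.2,0,0,-0.8,0],[0.2,0,0,-0.8,0],[0.2,0,0,-0.8,0],[0.2,0,0,-0.8,0],[0.2,0,0,-0.8,0],[0.2,0,0,-0.12,0],[0.2,0.3,0,0,0],[0.2,0.3,0,0,0],[0.2,0.1,0,0,0],[0.2,0.1,0,0,0],[0.2,0,0,0,0],[0.2,0,0,0,0]]]'

```text
t: 22.15
eef_pos: [0.4293, 0.2973, 0.2158]
tool_rot: [-0.0, 1.0, 0.0, -0.0]
contact_force: [-5.2, 0.5, -0.5]
gripper_width: 0.345
grasp_force: 41.8
```

>>> servo_tool --motion '[[[0.2,0.08,0,0,0],[0.2,0.05,0,0,0],[0.2,0,0,0,0],[0.2,0,0,0,0]]]'

```text
t: 22.55
eef_pos: [0.4341, 0.2972, 0.2155]
tool_rot: [-0.0, 1.0, 0.001, -0.001]
contact_force: [-5.1, 1.8, -0.1]
gripper_width: 0.35
grasp_force: 41.8
```

>>> servo_tool --motion '[[[0.2,-0.5,0,0,0.2],[0.2,-0.4,0.2,0.8,0.2],[0.2,0,0.2,0.8,0.2],[0.2,0,0,0.8,0.2],[0.2,0,0,0.8,0.15],[0.2,0,0,0.8,0],[0.2,0,0,0,0]]]'

```text
t: 23.25
eef_pos: [0.4012, 0.3143, 0.3806]
tool_rot: [-0.003, 0.998, 0.057, 0.005]
contact_force: [0.2, -0.2, -0.4]
gripper_width: 0.347
grasp_force: 41.9
```

```bash
python3 tilt.py 9 16
```

```text
[0.4012 0.3143 0.3806] L az 186.5 vel 0.087
top front 19 tilt 15.28 N 0.0184 s.e. 0.18 Smin -0.0932
top back 1
scene front 0
scene back 100 tilt 14.92 N -0.0151 s.e. 0.17 Smin -0.0989
```

>>> servo_tool --motion '[[[0.2,-0.2,0,-0.8,0],[0.2,-0.2,0,-0.8,0],[0.2,-0.05,0,-0.8,0],[0.2,0,0,-0.8,0],[0.2,0,0,-0.8,0],[0.2,0,0,-0.5,0],[0.2,0,0,0,0],[0.2,0,0,0,0]]]' --newtons 30

```text
t: 24.15
eef_pos: [0.3808, 0.3124, 0.1948]
tool_rot: [0.0, 0.998, 0.057, -0.001]
contact_force: [-0.3, 0.7, -1.0]
gripper_width: 0.344
grasp_force: 41.6
```

>>> servo_tool --motion '[[[0.2,0.06,0.03,0,0],[0.2,0.064,0.007,-0.24,0],[0.2,0.064,0.007,-0.24,0],[0.2,0.064,0.007,-0.24,0],[0.2,0.064,0.007,-0.24,0],[0.2,0.064,0.007,-0.24,0],[0.2,0.064,0.007,-0.24,0],[0.2,0,0,0,0],[0.2,0,0,0,0]]]'

```text
t: 25.05
eef_pos: [0.3987, 0.3157, 0.1374]
tool_rot: [0.0, 0.998, 0.057, -0.0]
contact_force: [0.8, -0.1, -0.8]
gripper_width: 0.343
grasp_force: 41.7
```

>>> servo_tool --motion '[[[0.2,0.03,0,-0.12,0],[0.2,0.03,0,-0.12,0],[0.2,0.02,0,-0.1,0],[0.2,-0.04,-0.01,-0.03,0],[0.2,-0.04,-0.01,-0.02,0],[0.2,0,0,0,0],[0.2,0,0,0,0]]]'

```text
t: 25.75
eef_pos: [0.3987, 0.315, 0.1221]
tool_rot: [-0.0, 0.998, 0.057, 0.0]
contact_force: [0.9, 0.8, 0.2]
gripper_width: 0.342
grasp_force: 41.8
```

>>> servo_tool --motion '[[[0.2,0.01,0,-0.04,0],[0.2,0,0,-0.02,0],[0.2,0,0,0,0],[0.2,0,0,0,0]]]'

```text
t: 26.15
eef_pos: [0.3986, 0.3153, 0.122]
tool_rot: [0.0, 0.998, 0.057, 0.0]
contact_force: [-8.5, -5.6, 25.4]
gripper_width: 0.347
grasp_force: 45.2
```

>>> servo_tool --motion '[[[0.2,0,0,0.04,0],[0.2,0,0,0,0],[0.6,0,0,0,0],[1,0,0,0,0],[1,0,0,0,0],[1,0,0,0,0],[1,0,0,0,0],[1,0,0,0,0],[1,0,0,0.2,0],[1,0,0,0.6,0],[1,0,0,0.9,0],[1,0,0,0.9,0],[1,0,0,0.9,0],[1,0,0,0.9,0],[1,0,0,0.9,0],[1,0,0,0.9,0],[1,0,0,0,0],[1,0,0,0,0]]]'

```text
t: 27.95
eef_pos: [0.3992, 0.315, 0.3703]
tool_rot: [-0.0, 0.998, 0.057, 0.001]
contact_force: [0.5, -0.2, -0.8]
gripper_width: 1.003
grasp_force: 0.0
```

Run:
```python
from h import *
R={}
for n in("scene","top"):
    p,d=bot.read_camera(n);np.savez(f"pics/{n}10.npz",p=p,d=d)
    for k in("0","10"):
        z=np.load(f"pics/{n}{k}.npz");Q=pts(n,z['d']);m=(abs(Q[...,0]-.395)<.035)&(abs(Q[...,1]-.317)<.035)&(Q[...,2]>.137)&(Q[...,2]<.165)
        print(n,k,m.sum(),Q[m].mean(0).round(4),np.percentile(Q[m][:,2],95))
c=[cv2.resize(np.load(f"pics/scene{k}.npz")['p'][220:300,110:190],(400,400),interpolation=cv2.INTER_CUBIC) for k in(0,10)]
cv2.imwrite("pics/end.png",np.hstack(c)[:,:,::-1])
```

```text
scene 0 106 [0.3909 0.3168 0.1449] 0.14930106521077263
scene 10 106 [0.3905 0.3156 0.1449] 0.14866283967203792
top 0 136 [0.3918 0.3136 0.1452] 0.1495045631614743
top 10 134 [0.3913 0.3122 0.1451] 0.14913907065904866
```

View pics/end.png

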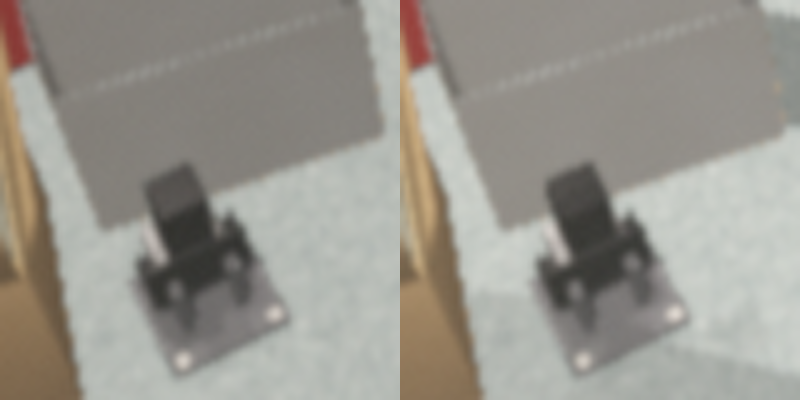

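Before and after match: the scanner's tail is within about 1 mm of where it started, at the same height, so it is seated on the toe. The robot is clear of everything, so I'm handing in.

```bash
python3 -c "
from station import bot
print(bot.hand_in())"
```

```text
the job is handed in; nothing more can be done
None
```

The job is handed in: I held the scanner on the job card, then on the padlock bin's sticker, for about 1.5 s each, and parked it back on the toe; the interface gave no read confirmation, and on the bin the beam was about 10° off square (limit 15°).

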